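Roll the polished post along the pad onto the marked line

TASK

A polished steel post lies on the grey pad and must be brought to the black line marked across the pad for inspection. Do not grasp or lift it: with the fingertips on the top of the post, push the top sideways so that the post rolls over the pad, away from the robot, until it rests right over the line, lying along it and between its two end ticks. Leave the post lying still there and leave the things around the pad where they stand.

Things in the scene. Friction and masses are not known exactly. Their poses are not given: they have to be found in the camera images.
- pad: Flat board faced with grey silicone (the pad), fixed to the table, 240 mm (its x) x 180 mm (its y) x 12 mm thick. Origin: centre of its underside; +x points across the line, roughly away from the robot, z up. Its top face is 12 mm above the table. A slowly rolling post stops within a few mm once nothing pushes it.
- line (a point): Middle of the black line (flat marking tape) across the pad's top face, 20 to 70 mm toward +x from the pad's centre, different each time. Axes as the pad's: the line runs along y (6 mm wide, 164 mm long, with a 24 mm cross tick at each end), and the post comes to it from the -x side.
- post: Polished steel cylinder, 33 mm diameter, 110 mm long, 0.3 to 0.5 kg, lying on the pad 75 to 165 mm short of the line, up to 0.08 rad off parallel; its top is 45 mm above the table. Origin: centre of one end face (at the start the +y, left end); z: the cylinder axis, pointing to the other end; x and y turn as it rolls. Rolling without slip, its top moves twice as far as its middle.
- post_mid (a point): Middle of the post, on its axis, 16.5 mm above the pad's top face (28.5 mm above the table) while the post lies on the pad. Axes as the post's.
- eyepiece: Bystander: black eyepiece, 34 mm wide, 40 mm tall, standing on the table beside the pad's -y (right) edge. Origin: centre of its underside.
- loupe: Bystander: black round loupe, 36 mm wide, 30 mm tall, standing on the table beside the pad's +y (left) edge. Origin: centre of its underside.
- weight_ring: Bystander: bright steel ring, 42 mm wide, 14 mm tall, lying on the table in front of the pad (toward the robot). Origin: centre of its underside.
There are look-alikes about, which are no part of the job. Leave any red look-alike of the post alone.

How it is judged:
On the way, in this order (a step that is already met when the one before it is completed fails the run):
1. the post has rolled a quarter turn toward the line (angle between post's own x axis and vertical above 2.5 rad).
2. the post has rolled three quarters of a turn (angle between post's own x axis and vertical below 0.65 rad).
At the end, for the whole second after the job is handed in: The post lies still on the pad with its axis within 6 mm of the line and within 8.6 degrees of parallel to it, its middle within 30 mm of the line's middle (so it lies between the end ticks) (x of post_mid in the frame of line between -0.006 and 0.006 m and y of post_mid in the frame of line between -0.03 and 0.03 m and z of post_mid in the frame of line between 0.0125 and 0.0205 m and angle between the z axis of post and the y axis of pad, either way round below 0.15 rad and linear speed of post below 0.01 m/s and angular speed of post below 0.3 rad/s); the robot touches nothing.
It fails at once if the post is lifted: its middle rises more than 12 mm above where it lies on the pad (z of post_mid in the frame of line above 0.0285 m).
It fails at once if the fingers reach down beside the post: they touch it while the point between the finger pads (tcp) is lower than 48 mm above the table (contact force between the fingers and post above 0.5 N and height (world z) of the grasp point below 0.048 m).
It fails at once if the eyepiece is moved more than 15 mm (distance of eyepiece from where it was at the start of the episode above 0.015 m).
It fails at once if the loupe is moved more than 15 mm (distance of loupe from where it was at the start of the episode above 0.015 m).
It fails at once if the weight ring is moved more than 15 mm (distance of weight_ring from where it was at the start of the episode above 0.015 m).
It also fails if it takes over 61 s, if anything falls off the work surface, if the arm or the gripper's body presses on something with over 40 N, if the wrist force passes 120 N, or if a joint passes its speed limit or range.

ROBOT

A 6-joint arm with a two-finger parallel gripper is mounted at the origin on a cart in front of the work surface, level with it; the furniture and walls round the work are solid. World frame = base frame: x ahead of the robot, y to its left, z up, the work surface at z = 0. Lengths are in m, angles in rad, forces in N, time in s.
With the tool pointing down it reaches from about 0.3 to 0.825 m from the base axis. Payload 5.4 kg.
Tool frame: the origin (TCP) lies between the finger pads, 19 mm behind the fingertips; this is the grasp point; z points along the fingers, y is the line along which they close (so a half turn about z gives the same grasp; the last joint's range is limited). The gripper opens to 92 mm and grips with 3 to 60 N. Pads are 20 mm wide; open, the fingers measure 128 mm over their backs; the gripper's body (75 mm by 189 mm) begins 69 mm behind the grasp point.
Start: joints at [0.92, 0.158, 1.597, -0, 1.386, -0.21], TCP at [0.245, 0.52, 0.233] pointing down, gripper open.
Joint ranges: [-2.91, 2.91], [-0.94, 2.29], [0.18, 2.7], [-1.29, 4.43], [0.17, 2.64], [-3, 3]. Speed limits (rad/s): [2.57, 2.57, 3.14, 3.14, 3.14, 3.14].

INTERFACE

Orientations are given as a 3x3 rotation matrix whose columns are the frame's x, y, z axes.
In Python, from workcell import bot gives the robot as it stands. The module is installed in compiled form; this text tells all that it offers.
- The arm moves only by the shell command python3 -m inch 'ROWS' [FORCE]. ROWS is text: rows parted by semicolons, each of 7 numbers parted by spaces: the shift along the tool's x, y, z in mm, then the turn, a rotation vector about the tool's x, y, z in degrees, then the opening in per cent of the stroke, from 0 (shut) to 100 (fully open). A call has 1 to 10 rows; each row shifts and turns the commanded pose from where the row before left it, along the tool's axes as they then stand; what a row does not reach is not made up. A row lasts 1/12 s, in which the tool goes at most 41.7 mm and 7.16 degrees, less where a joint would pass 70% of its speed; a pose out of reach is approached as far as the arm can. A call is refused whole if a number of a shift passes 41.7 or a number of a turn 7.16, either way. A call with a gripper value outside its range is refused whole. The fingers move at their own pace and stop on an object; FORCE is the grip in N (left out, the last holds). Time passes only in rows, so rows that do not move let the fingers close. It gives the time, the measured TCP pose, the force, the opening and the grip force at its end, in the units of the state.
- bot.read_state(): the state, without advancing time (a new reading comes with each control period).
- bot.camera(name): name is "side" or "top" or "wrist"; returns a dict with "image" (420x560x3 uint8, red, green, blue), "range_z" (420x560 float32, m along the optical axis (not along the pixel's ray), 0 where there is no reading), "fovy" (degrees; the focal length in pixels is half the picture's height over the tangent of half this angle, whatever the lens; pixels are square), "cx", "cy" (the principal point, pixels), "R" (3x3) and "t" (3): a world point X has camera coordinates R X + t. Camera axes: x right, y down, z forward; pixel columns grow to the right and rows downward; lengths in m; the calibration is good to about 2 mm. The wrist camera is an equidistant fisheye: a pixel r from the principal point sees the ray r / f radians off the axis. A picture is of the moment at which its call begins.
- bot.hand_in(): hands the job in; it is judged then, once.
The state is a dict: "time": time; "joint_pos": joint angles; "joint_vel": joint speeds; "joint_efforts": joint torques, N m; "ee_pos": TCP position; "tool_rot": TCP orientation; "wrist_force": force on the tool from outside, world axes, zero at the start; "moment": the same for the moment, N m; "opening": opening from 0.0 (shut) to 1.0 (fully open); "finger_force": force on a finger pad.
Only numpy, scipy, OpenCV 4.12 (cv2) and the standard library are available. Lean on these libraries where they do the work, as an engineer would, in place of code of your own. Each camera call takes 0.05 s, during which the arm holds its last target. There are 200 camera calls.

## Working session

There is one attempt and no reset: what is moved stays moved. The work goes in short steps, Python scripts to look and compute and a shell command to move; the robot and the scene stay as the last step left them, time stands still between calls to the robot, and variables do not carry over. Pictures are saved under pics/ and viewed, at most 10 in all, crops included, and the job is handed in when it is done.

```bash
mkdir -p pics; cat > h.py <<'E'
import numpy as np,cv2
from workcell import bot
def cam(n,save=None):
    c=bot.camera(n)
    if save: cv2.imwrite('pics/'+save,c['image'][:,:,::-1])
    return c
def world(c,u,v,z=None):
    f=210/np.tan(np.radians(c['fovy'])/2)
    d=np.array([(u-c['cx'])/f,(v-c['cy'])/f,1.]);R=np.array(c['R']);t=np.array(c['t'])
    o=-R.T@t; r=R.T@d
    s=c['range_z'][int(round(v)),int(round(u))] if z is None else (z-o[2])/r[2]
    return o+s*r
E
python3 - <<'E'
from h import *
a=cam('top','top.png');b=cam('side','side.png')
s=bot.read_state();print(s['time'],s['ee_pos'],s['tool_rot'],s['opening'])
for c in(a,b):print(c['fovy'],c['cx'],c['cy'],-np.array(c['R']).T@c['t'],np.array(c['R'])[2])
E
```

```text
0.1 [0.24502627 0.51958499 0.23242677] [[-9.04414945e-01  4.26652751e-01 -1.01803253e-03]
 [ 4.26653832e-01  9.04413978e-01 -1.36559192e-03]
 [ 3.38089296e-04 -1.66940922e-03 -9.99998549e-01]] 0.9999729245897658
42.06077761708305 283.89585992569016 208.88333968592656 [0.44642399 0.1407761  0.90856133] [ 0.10042302  0.02396089 -0.99465627]
45.42915273572947 281.15621340548824 207.742305447881 [0.39759652 0.98083264 0.47897603] [ 0.17090145 -0.87388835 -0.45509543]
```

View pics/top.png

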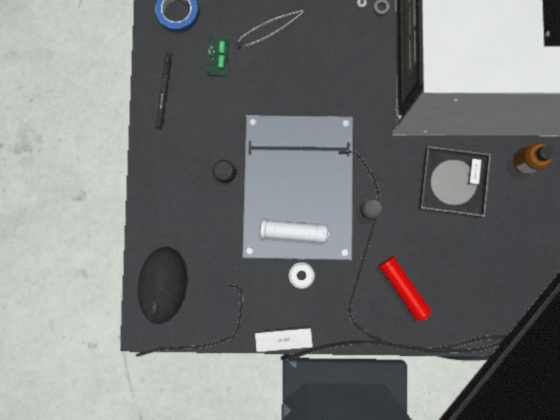

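View pics/side.png

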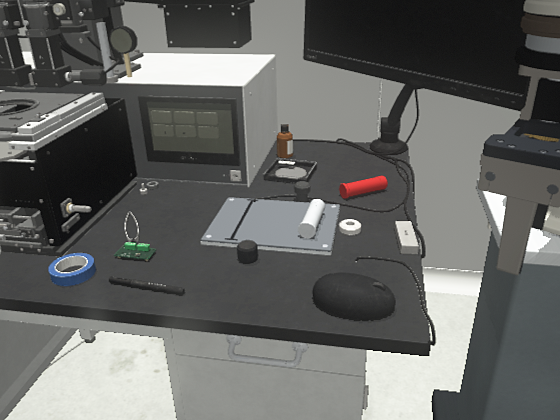

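The top view shows the pad at columns 243–353, rows 116–260. The line is near row 149, running from (250,147) to (348,150). The white/steel post is at (260–328, 231), the ring at (301,275), the loupe at (224,171) and the eyepiece at (371,209). There are two post candidates. The cylinder on the pad at (295,231) is steel and lies short of the line, so it fits. The red one at (405,289) is the look-alike and stays alone. I'll confirm with an enlarged crop and measure.

```bash
python3 - <<'E'
from h import *
c=cam('top')
im=c['image'][105:290,205:395]
cv2.imwrite('pics/crop.png',cv2.resize(im,None,fx=3.2,fy=3.2,interpolation=cv2.INTER_CUBIC)[:,:,::-1])
Z=c['range_z'];v,u=np.mgrid[0:420,0:560]
f=210/np.tan(np.radians(c['fovy'])/2)
R=np.array(c['R']);t=np.array(c['t'])
P=(np.stack([(u-c['cx'])/f*Z,(v-c['cy'])/f*Z,Z],-1)-t)@R
g=c['image'].astype(int).sum(2)
reg=(u>240)&(u<356)&(v>112)&(v<264)
post=reg&(P[...,2]>.025)&(P[...,2]<.06)&(v>200)
pad=reg&(P[...,2]>.006)&(P[...,2]<.02)
line=reg&(g<180)&(v>135)&(v<165)
line&=(u>252)&(u<342)
for n,m in(('post',post),('pad',pad)):
    p=P[m];r=cv2.minAreaRect((p[:,:2]*1000).astype(np.float32));print(n,m.sum(),r,np.percentile(p[:,2],[2,50,98]))
uu=u[line];vv=v[line];k=np.polyfit(uu,vv,1);print(k,line.sum())
for a in(250,299,348):print('line',world(c,a,np.polyval(k,a),.012))
for a,b in((252.5,121.5),(346,123),(249,252),(347,253)):print('bolt',world(c,a,b,.012))
E
```

```text
post 1217 ((500.88623046875, 144.68540954589844), (109.0451889038086, 32.50537872314453), 86.55687713623047) [0.0296669  0.03964805 0.04435518]
pad 14255 ((572.3820190429688, 137.99801635742188), (185.3022003173828, 248.30349731445312), 89.415771484375) [0.00764417 0.01081885 0.0141534 ]
[1.73065041e-14 1.52000000e+02] 2
line [0.63194693 0.22004288 0.012     ]
line [0.63244866 0.13823196 0.012     ]
line [0.63294828 0.05676285 0.012     ]
bolt [0.68400814 0.21672951 0.012     ]
bolt [0.6821973  0.06005592 0.012     ]
bolt [0.465402   0.21882725 0.012     ]
bolt [0.46544017 0.05853963 0.012     ]
```

View pics/crop.png

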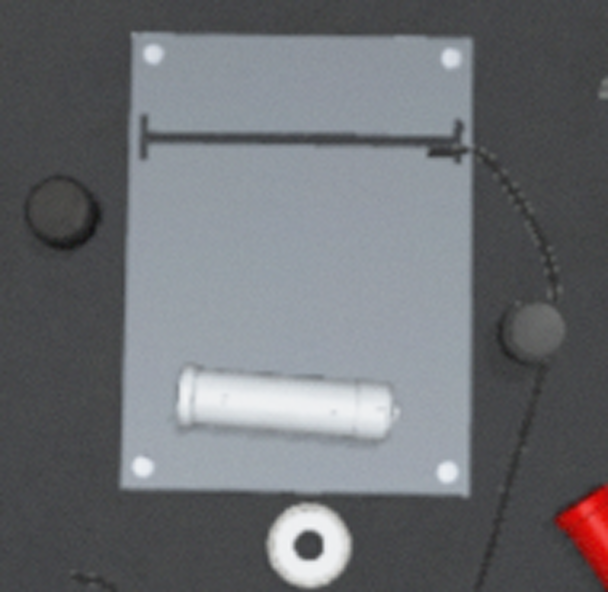

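The crop confirms the steel post on the pad, crop (187,397) to (385,410). The line runs from crop (144,136) to (458,141), and a cable end lies near its right tick at (440,153). Now the line frame and the post in it.

```bash
cat >> h.py <<'E'
def cloud(c):
    Z=c['range_z'];v,u=np.mgrid[0:420,0:560]
    f=210/np.tan(np.radians(c['fovy'])/2)
    return (np.stack([(u-c['cx'])/f*Z,(v-c['cy'])/f*Z,Z],-1)-np.array(c['t']))@np.array(c['R']),u,v
def linefr(c):
    L=world(c,205+143.5/3.2,105+136/3.2,.012);Rr=world(c,205+458/3.2,105+141/3.2,.012)
    y=(L-Rr)[:2];n=np.linalg.norm(y);y/=n
    return (L+Rr)[:2]/2,np.array([y[1],-y[0]]),y,n
def post(c):
    P,u,v=cloud(c);m=(u>225)&(u<365)&(v>112)&(v<264)&(P[...,2]>.025)&(P[...,2]<.05)&(P[...,1]<.22)&(P[...,1]>.06)
    p=P[m];r=cv2.boxPoints(cv2.minAreaRect((p[:,:2]*1000).astype(np.float32)))/1000
    e=[(r[0]+r[1])/2,(r[2]+r[3])/2];e2=[(r[1]+r[2])/2,(r[3]+r[0])/2]
    if np.linalg.norm(e2[0]-e2[1])>np.linalg.norm(e[0]-e[1]):e=e2
    e.sort(key=lambda q:-q[1]);return np.array(e)
E
python3 - <<'E'
from h import *
c=cam('top');m,x,y,n=linefr(c);e=post(c)
print('line mid',m,'x',x,'len',n);print('post ends',e)
d=e-m;print('in line frame',d@x,d@y)
P,u,v=cloud(c);q=P.reshape(-1,3)
h=q[(q[:,2]>.1)&(q[:,0]>.3)]
print('tall',h.shape,h.min(0),'near pad tall y<.. minx',h[(h[:,1]<.3)].min(0), h[:,1].max())
s=bot.read_state();print(s['time'])
E
```

```text
line mid [0.63875078 0.1384933 ] x [ 0.99994805 -0.01019345] len 0.16389322363452888
post ends [[0.5041258  0.19893181]
 [0.49740267 0.09030342]]
in line frame [-0.13523409 -0.14084955] [ 0.05906308 -0.0496282 ]
tall (27457, 3) [ 0.30001931 -0.24703603  0.10009455] near pad tall y<.. minx [ 0.30001931 -0.24703603  0.10009455] 0.1407760961984959
0.2
```

```bash
python3 -m inch '-32 -19.4 0 0 0 0 40;-32 -19.4 0 0 0 0 40;-32 -19.4 0 0 0 0 40;-32 -19.4 0 0 0 0 40;-32 -19.4 0 0 0 0 40;-32 -19.4 0 0 0 0 40;-32 -19.4 0 0 0 0 40;-32 -19.4 0 0 0 0 40;-32 -19.4 0 0 0 0 40;-32 -19.4 0 0 0 0 40' 20
python3 -m inch '-32 -19.4 0 0 0 0 40;-32 -19.4 0 0 0 0 40;0 0 20 0 0 -5.4 40;0 0 20 0 0 -5.4 40;0 0 20 0 0 -5.4 40;0 0 20 0 0 -5.4 40;0 0 20 0 0 0 40;0 0 20 0 0 0 40;0 0 20 0 0 0 40;0 0 0 0 0 0 40'
```

```text
time: 1.03
ee_pos: [0.4526, 0.2063, 0.2333]
tool_rot: [[-0.904, 0.427, 0.0], [0.427, 0.904, 0.0], [-0.0, 0.0, -1.0]]
wrist_force: [1.0, 0.3, 0.1]
opening: 0.402
finger_force: 0.0
time: 1.87
ee_pos: [0.4899, 0.1454, 0.0891]
tool_rot: [[-0.998, 0.064, -0.008], [0.064, 0.998, -0.0], [0.008, -0.001, -1.0]]
wrist_force: [-0.2, 0.1, -0.1]
opening: 0.4
finger_force: 0.0
```

```bash
python3 -m inch '0 0 7 0 0 0 40;0 0 7 0 0 0 40;0 0 5 0 0 0 40;0 0 0 0 0 0 40;0 0 0 0 0 0 40'
python3 -m inch '0 0 1.5 0 0 0 40;0 0 1.5 0 0 0 40;0 0 0 0 0 0 40'
python3 - <<'E'
from h import *
s=bot.read_state();print(s['ee_pos'],s['wrist_force']);c=cam('top','t2.png');print(post(c))
E
```

```text
time: 2.28
ee_pos: [0.4935, 0.1457, 0.0746]
tool_rot: [[-0.998, 0.064, 0.0], [0.064, 0.998, -0.0], [-0.0, 0.0, -1.0]]
wrist_force: [1.1, 0.4, 1.1]
opening: 0.397
finger_force: 0.0
time: 2.53
ee_pos: [0.4934, 0.1456, 0.0714]
tool_rot: [[-0.998, 0.064, 0.0], [0.064, 0.998, -0.0], [-0.0, 0.0, -1.0]]
wrist_force: [-0.1, 0.3, 1.1]
opening: 0.401
finger_force: 0.0
[0.49336851 0.14563005 0.07137053] [-0.12903555  0.29057462  1.05015843]
[[0. 0.]
 [0. 0.]]
```

```bash
for i in 1; do python3 -m inch '0 0 2 0 0 0 40;0 0 2 0 0 0 40;0 0 1.5 0 0 0 40;0 0 0 0 0 0 40'; done; python3 -m inch '0 0 1 0 0 0 40;0 0 0 0 0 0 40'; python3 -m inch '0 0 1 0 0 0 40;0 0 0 0 0 0 40'
```

```text
time: 2.92
ee_pos: [0.493, 0.1456, 0.0653]
tool_rot: [[-0.998, 0.064, -0.001], [0.064, 0.998, -0.0], [0.001, -0.0, -1.0]]
wrist_force: [0.0, -0.3, -0.3]
opening: 0.399
finger_force: 0.0
time: 3.08
ee_pos: [0.4932, 0.1456, 0.0646]
tool_rot: [[-0.998, 0.064, -0.0], [0.064, 0.998, -0.0], [0.0, -0.0, -1.0]]
wrist_force: [-0.1, -0.2, -0.4]
opening: 0.4
finger_force: 0.0
time: 3.25
ee_pos: [0.4937, 0.1456, 0.0641]
tool_rot: [[-0.998, 0.064, 0.001], [0.064, 0.998, -0.0], [-0.001, 0.0, -1.0]]
wrist_force: [-0.4, 0.7, -0.6]
opening: 0.397
finger_force: 0.1
```

```bash
python3 -m inch '0 0 1 0 0 0 40;0 0 0 0 0 0 40'; python3 -m inch '-3 0 0.3 0 0 0 40;-3 0 0 0 0 0 40;-4 0 0 0 0 0 40'; python3 -m inch '-4 0 0 0 0 0 40;-4 0 0 0 0 0 40;-4 0 0 0 0 0 40;-4 0 0 0 0 0 40;0 0 0 0 0 0 40'
```

```text
time: 3.42
ee_pos: [0.4946, 0.1456, 0.0639]
tool_rot: [[-0.998, 0.064, 0.003], [0.064, 0.998, -0.0], [-0.003, 0.0, -1.0]]
wrist_force: [0.0, -0.9, 4.6]
opening: 0.402
finger_force: 2.6
time: 3.67
ee_pos: [0.5047, 0.1449, 0.0639]
tool_rot: [[-0.998, 0.064, 0.003], [0.064, 0.998, -0.0], [-0.003, -0.0, -1.0]]
wrist_force: [-0.0, -0.6, 6.1]
opening: 0.4
finger_force: 3.2
time: 4.08
ee_pos: [0.5212, 0.1436, 0.0639]
tool_rot: [[-0.998, 0.064, 0.003], [0.064, 0.998, -0.0], [-0.003, -0.0, -1.0]]
wrist_force: [0.3, -1.8, 7.6]
opening: 0.398
finger_force: 4.1
```

```bash
python3 - <<'E'
from h import *
cam('side','s2.png')
i=cv2.imread('pics/s2.png');cv2.imwrite('pics/s2c.png',cv2.resize(i[120:290,180:400],None,fx=3.2,fy=3.2))
E
```

```text
(no output)
```

View pics/s2c.png

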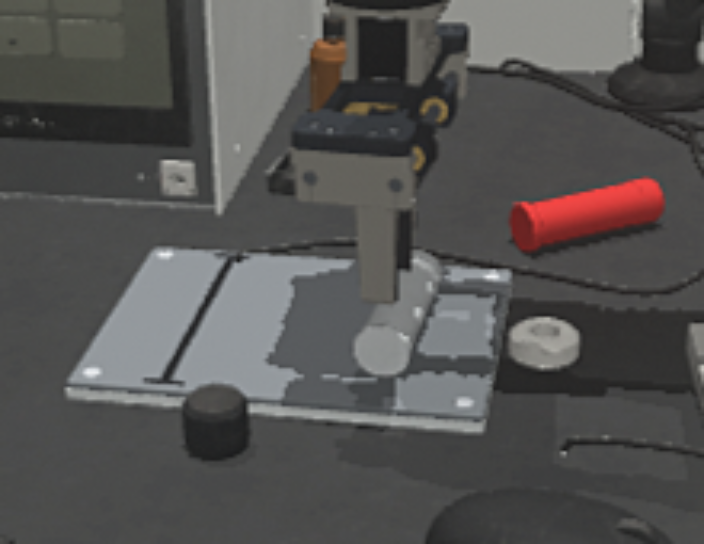

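The side crop shows both fingertips on top of the post. The end face is at crop (383,350), the fingers are slightly ahead of the axis, and the post has rolled. I'll back up and repeat, measuring the post's end face with the side camera.

```bash
cat >> h.py <<'E'
def endx():
    P,u,v=cloud(bot.camera('side'));q=P.reshape(-1,3)
    q=q[(q[:,2]>.018)&(q[:,2]<.043)&(q[:,0]>.46)&(q[:,0]<.68)&(q[:,1]>.175)&(q[:,1]<.215)]
    y1=np.percentile(q[:,1],98);f=q[q[:,1]>y1-.006]
    lo,hi=np.percentile(f[:,0],[1,99]);s=bot.read_state()
    print('end y',y1,'x',(lo+hi)/2,'w',hi-lo,'| tcp',s['ee_pos'],s['wrist_force'],s['time'])
E
python3 -c "from h import *;endx()"
python3 -m inch '0 0 -6 0 0 0 40;8 0 0 0 0 0 40;8 0 0 0 0 0 40;0 0 0 0 0 0 40;0 0 3 0 0 0 40;0 0 3 0 0 0 40;0 0 0 0 0 0 40'
python3 -m inch '-3 0 0 0 0 0 40;-4 0 0 0 0 0 40;-4 0 0 0 0 0 40;-4 0 0 0 0 0 40;-4 0 0 0 0 0 40;-4 0 0 0 0 0 40;-4 0 0 0 0 0 40;-3 0 0 0 0 0 40;-2 0 0 0 0 0 40;0 0 0 0 0 0 40'
python3 -c "from h import *;endx()"
```

```text
end y 0.20064524963706304 x 0.5181048471930079 w 0.03155658134542827 | tcp [0.52083924 0.14364705 0.06392015] [ 0.35585235 -1.97360352  7.94811524] 4.1833
time: 4.77
ee_pos: [0.5052, 0.145, 0.0639]
tool_rot: [[-0.998, 0.064, 0.004], [0.064, 0.998, -0.0], [-0.004, 0.0, -1.0]]
wrist_force: [0.0, -0.1, 8.1]
opening: 0.401
finger_force: 3.9
time: 5.6
ee_pos: [0.5374, 0.1426, 0.0639]
tool_rot: [[-0.998, 0.064, 0.004], [0.064, 0.998, -0.0], [-0.004, -0.0, -1.0]]
wrist_force: [0.2, -2.0, 8.3]
opening: 0.4
finger_force: 4.0
end y 0.1990029135520374 x 0.5345552871299737 w 0.031698155701302855 | tcp [0.53724928 0.14260681 0.06393457] [ 0.67312085 -2.2209665   9.10407789] 5.65
```

```bash
for k in 1; do python3 -m inch '0 0 -6 0 0 0 40;8 0 0 0 0 0 40;8 0 0 0 0 0 40;0 0 0 0 0 0 40;0 0 3 0 0 0 40;0 0 3 0 0 0 40;0 0 0 0 0 0 40'|grep -E 'pos|wrist'
python3 -m inch '-3 0 0 0 0 0 40;-4 0 0 0 0 0 40;-4 0 0 0 0 0 40;-4 0 0 0 0 0 40;-4 0 0 0 0 0 40;-4 0 0 0 0 0 40;-4 0 0 0 0 0 40;-3 0 0 0 0 0 40;-2 0 0 0 0 0 40;0 0 0 0 0 0 40'|grep -E 'pos|wrist'; done
python3 -m inch '0 0 -6 0 0 0 40;8 0 0 0 0 0 40;8 0 0 0 0 0 40;0 0 0 0 0 0 40;0 0 3 0 0 0 40;0 0 3 0 0 0 40;0 0 0 0 0 0 40'|grep -E 'pos|wrist'
python3 -m inch '-3 0 0 0 0 0 40;-4 0 0 0 0 0 40;-4 0 0 0 0 0 40;-4 0 0 0 0 0 40;-4 0 0 0 0 0 40;-4 0 0 0 0 0 40;-4 0 0 0 0 0 40;-3 0 0 0 0 0 40;-2 0 0 0 0 0 40;0 0 0 0 0 0 40'|grep -E 'pos|wrist'
python3 -c "from h import *;endx()"
```

```text
ee_pos: [0.5211, 0.1439, 0.0639]
wrist_force: [0.1, -0.2, 6.7]
ee_pos: [0.5533, 0.1416, 0.0639]
wrist_force: [0.3, -1.5, 8.5]
ee_pos: [0.537, 0.1429, 0.0639]
wrist_force: [1.0, -0.7, 7.4]
ee_pos: [0.5692, 0.1405, 0.0639]
wrist_force: [0.2, -0.1, 7.7]
end y 0.19648112998265616 x 0.5659223803905167 w 0.030612554029660677 | tcp [0.56909274 0.14057656 0.0639405 ] [ 0.299522   -1.11235886  7.62393272] 8.5333
```

Consistent at about 16 mm per stroke. Two more strokes, then I'll lift clear and measure with the top camera.

```bash
python3 -m inch '0 0 -6 0 0 0 40;8 0 0 0 0 0 40;8 0 0 0 0 0 40;0 0 0 0 0 0 40;0 0 3 0 0 0 40;0 0 3 0 0 0 40;0 0 0 0 0 0 40'|grep -E 'pos|wrist'
python3 -m inch '-3 0 0 0 0 0 40;-4 0 0 0 0 0 40;-4 0 0 0 0 0 40;-4 0 0 0 0 0 40;-4 0 0 0 0 0 40;-4 0 0 0 0 0 40;-4 0 0 0 0 0 40;-3 0 0 0 0 0 40;-2 0 0 0 0 0 40;0 0 0 0 0 0 40'|grep -E 'pos|wrist'
python3 -m inch '0 0 -6 0 0 0 40;8 0 0 0 0 0 40;8 0 0 0 0 0 40;0 0 0 0 0 0 40;0 0 3 0 0 0 40;0 0 3 0 0 0 40;0 0 0 0 0 0 40'|grep -E 'pos|wrist'
python3 -m inch '-3 0 0 0 0 0 40;-4 0 0 0 0 0 40;-4 0 0 0 0 0 40;-4 0 0 0 0 0 40;-4 0 0 0 0 0 40;-4 0 0 0 0 0 40;-4 0 0 0 0 0 40;-3 0 0 0 0 0 40;-2 0 0 0 0 0 40;0 0 0 0 0 0 40'|grep -E 'pos|wrist'
python3 -c "from h import *;endx()"
python3 -m inch '0 0 -6 0 0 0 40;0 0 -30 0 0 0 40;40 0 -20 0 0 0 40;40 0 0 0 0 0 40;40 0 0 0 0 0 40;40 0 0 0 0 0 40;40 0 0 0 0 0 40;0 0 0 0 0 0 40;0 0 0 0 0 0 40;0 0 0 0 0 0 40'
python3 - <<'E'
from h import *
c=cam('top','t3.png');m,x,y,n=linefr(c);e=post(c);d=e-m
print(e,'\nline frame',d@x,d@y,'mid',d.mean(0)@x,d.mean(0)@y)
endx()
E
```

```text
ee_pos: [0.553, 0.1419, 0.0639]
wrist_force: [0.0, -0.2, 6.3]
ee_pos: [0.5851, 0.1395, 0.0639]
wrist_force: [-0.2, -0.9, 8.3]
ee_pos: [0.5688, 0.1409, 0.0639]
wrist_force: [0.1, 0.2, 7.1]
ee_pos: [0.6011, 0.1385, 0.0639]
wrist_force: [-0.3, -1.0, 7.3]
end y 0.19440012153354425 x 0.5978873272371676 w 0.0321001669894464 | tcp [0.60094735 0.13850962 0.06391266] [ 2.50285244e-03 -1.61498320e+00  6.25464758e+00] 11.4167
time: 12.25
ee_pos: [0.4031, 0.1515, 0.1176]
tool_rot: [[-0.998, 0.064, 0.002], [0.064, 0.998, 0.0], [-0.002, 0.0, -1.0]]
wrist_force: [0.2, 0.5, 0.6]
opening: 0.4
finger_force: 0.0
[[0.5959114  0.1921702 ]
 [0.58874416 0.0827423 ]] 
line frame [-0.04338432 -0.04943572] [ 0.05323743 -0.05625784] mid -0.04641002183320357 -0.001510208408515644
end y 0.1938772999159119 x 0.5965364834368827 w 0.03058144679915875 | tcp [0.40408517 0.15137841 0.1179165 ] [ 0.15104653 -0.85381971  0.24206244] 12.35
```

View pics/t3.png

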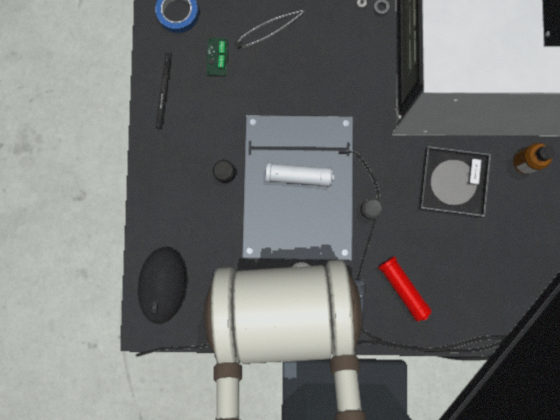

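The top view shows the post at (300,175), 46 mm short of the line at row 148, with its yaw unchanged and everything else in place. Three more strokes of about 15.5 mm.

```bash
python3 -m inch '-36 0 0 0 0 0 40;-36 0 0 0 0 0 40;-36 0 0 0 0 0 40;-36 0 0 0 0 0 40;-26 0 0 0 0 0 40;-10 0 10 0 0 0 40;-3 0 20 0 0 0 40;0 0 15 0 0 0 40;0 0 5 0 0 0 40;0 0 0 0 0 0 40'|grep -E 'pos|wrist'
python3 -m inch '0 0 3 0 0 0 40;0 0 3 0 0 0 40;0 0 0 0 0 0 40'|grep -E 'pos|wrist'
python3 -c "from h import *;endx()"
```

```text
ee_pos: [0.5851, 0.1394, 0.0657]
wrist_force: [0.7, -0.4, 0.7]
ee_pos: [0.5875, 0.1397, 0.0639]
wrist_force: [-0.2, -1.4, 6.1]
end y 0.19431383638897995 x 0.597554106338618 w 0.03251552799830637 | tcp [0.58738331 0.13967382 0.06390682] [-0.03279753 -0.97323578  5.26950361] 13.4833
```

```bash
python3 -m inch '-3 0 0 0 0 0 40;-4 0 0 0 0 0 40;-4 0 0 0 0 0 40;-4 0 0 0 0 0 40;-4 0 0 0 0 0 40;-4 0 0 0 0 0 40;-3 0 0 0 0 0 40;-2 0 0 0 0 0 40;-1 0 0 0 0 0 40;0 0 0 0 0 0 40'|grep -E 'pos|wrist'
python3 -m inch '0 0 -6 0 0 0 40;8 0 0 0 0 0 40;8 0 0 0 0 0 40;0 0 0 0 0 0 40;0 0 3 0 0 0 40;0 0 3 0 0 0 40;0 0 0 0 0 0 40'|grep -E 'pos|wrist'
python3 -m inch '-3 0 0 0 0 0 40;-4 0 0 0 0 0 40;-4 0 0 0 0 0 40;-4 0 0 0 0 0 40;-4 0 0 0 0 0 40;-4 0 0 0 0 0 40;-4 0 0 0 0 0 40;-3 0 0 0 0 0 40;-2 0 0 0 0 0 40;0 0 0 0 0 0 40'|grep -E 'pos|wrist'
python3 -m inch '0 0 -6 0 0 0 40;8 0 0 0 0 0 40;8 0 0 0 0 0 40;0 0 0 0 0 0 40;0 0 3 0 0 0 40;0 0 3 0 0 0 40;0 0 0 0 0 0 40'|grep -E 'pos|wrist'
python3 -c "from h import *;endx()"
```

```text
ee_pos: [0.6162, 0.1376, 0.0639]
wrist_force: [-0.4, -1.7, 6.1]
ee_pos: [0.6006, 0.1389, 0.0638]
wrist_force: [0.4, -0.2, 10.7]
ee_pos: [0.6327, 0.1366, 0.0638]
wrist_force: [1.0, -0.9, 10.0]
ee_pos: [0.6165, 0.1379, 0.0638]
wrist_force: [0.5, 1.0, 11.2]
end y 0.1921778000281294 x 0.6288594940045049 w 0.032281212720428165 | tcp [0.61645308 0.13790072 0.06382802] [ 0.15349489 -0.39804587 10.93098182] 16.3667
```

```bash
python3 -m inch '-3 0 0 0 0 0 40;-4 0 0 0 0 0 40;-4 0 0 0 0 0 40;-4 0 0 0 0 0 40;-4 0 0 0 0 0 40;-4 0 0 0 0 0 40;-3 0 0 0 0 0 40;-2 0 0 0 0 0 40;-2 0 0 0 0 0 40;0 0 0 0 0 0 40'|grep -E 'pos|wrist'
python3 -c "from h import *;endx()"
python3 -m inch '0 0 -6 0 0 0 40;0 0 -30 0 0 0 40;40 0 -20 0 0 0 40;40 0 0 0 0 0 40;40 0 0 0 0 0 40;40 0 0 0 0 0 40;40 0 0 0 0 0 40;0 0 0 0 0 0 40;0 0 0 0 0 0 40;0 0 0 0 0 0 40'|grep -E 'pos|wrist'
python3 - <<'E'
from h import *
c=cam('top','t4.png');m,x,y,n=linefr(c);e=post(c);d=e-m
print(e,'\nline frame',d@x,d@y,'mid',d.mean(0)@x,d.mean(0)@y)
endx()
i=cv2.imread('pics/t4.png');cv2.imwrite('pics/t4c.png',cv2.resize(i[105:290,205:395],None,fx=3.2,fy=3.2,interpolation=cv2.INTER_CUBIC))
E
```

```text
ee_pos: [0.6465, 0.1357, 0.0639]
wrist_force: [0.8, -1.6, 11.2]
end y 0.19106994556252868 x 0.6435129500071506 w 0.03157717270484195 | tcp [0.6464293  0.13567356 0.06390393] [ 0.17671506 -1.78693025 11.29751788] 17.25
ee_pos: [0.4476, 0.1486, 0.1161]
wrist_force: [-0.0, -0.1, 0.9]
[[0.6418003  0.18859014]
 [0.6352272  0.07929668]] 
line frame [ 0.00253869 -0.00291997] [ 0.05012532 -0.05922947] mid -0.000190643101447762 -0.004552076071125117
end y 0.19122341145871302 x 0.6422800925098036 w 0.03125918141521555 | tcp [0.44879728 0.14849728 0.11653978] [-0.2522002  -0.7681437   1.26757804] 18.1833
```

View pics/t4c.png

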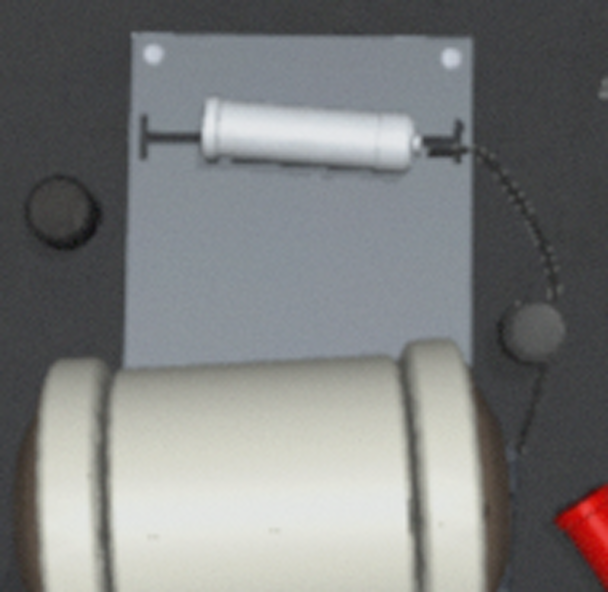

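The post covers the line between its ticks, from crop (212,130) to (415,145). It measures 0.2 mm off the line, 4.6 mm along it and 0.05 rad off parallel. The bystanders in view are unmoved and the arm is clear.

```bash
python3 -m inch '0 0 0 0 0 0 40;0 0 0 0 0 0 40;0 0 0 0 0 0 40;0 0 0 0 0 0 40'|grep pos; python3 -c "from workcell import bot;print(bot.hand_in())"
```

```text
ee_pos: [0.4473, 0.1485, 0.1158]
the job is handed in; nothing more can be done
None
```

I rolled the post onto the line and handed the job in at about 18.5 s. By my last measurement it lies 0.2 mm off the line, 4.6 mm from its middle and about 0.05 rad off parallel; the hand-in returned no verdict.

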